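# Clamp the plaster mould with its wing nut

## Task

Clamp the plaster mould for casting: swing the loose steel strap clockwise, as seen from above, until it is fully home against its stop over the mould, then tighten the wing nut (clockwise) until it bites and is firmly tight, but do not overtighten it or the plaster cracks. Two steel pins close to the nut leave room only for short strokes: do not lean on them, leave the strap home, let go, and leave the tape roll, jar and mug where they are.

Things in the scene. Friction and masses are not known exactly. Their poses are not given: they have to be found in the camera images.
- fixture: Wooden clamping board, 200 x 250 x 20 mm, fixed. Origin: on the table under the axis of the upright stud; z up. In its frame the board spans x -100..100, y -80..170 mm; the white plaster mould (top 36 mm above the table) x -60..60, y 55..160 mm. Directions given below are angles about the stud, counterclockwise from above, from the fixture's +x axis.
- nut: Large steel wing nut. Origin: on the stud axis at its underside, 55 mm above the table; z up; two wings along its +x and -x, upright plates 6 mm thick reaching 30 mm from the axis: 8 to 20 mm out they span 59 to 83 mm above the table, 18 to 30 mm out 65 to 87 mm. Clockwise from above tightens. It runs loosely (0.05 N m) for an unknown 1.4 to 3 rad before it bites; its height stays the same.
- stud_top (a point): Top centre of the fixed stud, a steel rod 10 mm in diameter, 96 mm above the table. It stands 9 mm above the wings, so the nut is turned by pushing or pinching one wing beside the stud.
- press (a joint): How far the nut has squeezed the rubber bush under the strap's eye (m): 0 until it bites, then 0.0002 per rad turned, below the reading noise: go by feel. Torque at the nut jumps to 0.24 N m at the bite, then grows 0.2 N m per rad; it holds when let go. Firmly tight: 0.3 to 0.46 N m (ideal 0.37: 15 N at 25 mm from the axis), 0.00004 to 0.00024 m. Above 0.5 N m (0.00026 m) the plaster cracks.
- strap (a joint): Angle of the swing strap from home (rad): 0 is home (against its stop, over the mould), larger is swung away counterclockwise from above, at most 1.4. It turns about the stud with about 0.1 N m of friction and stays where it is left.
- strap_tip (a point): Middle of the free end of the strap, 102 mm from the stud axis. The strap is a dark steel bar 22 mm wide, underside 40 mm and top 53 mm above the table, below the nut. Home, it points along the fixture's +y (direction 90 degrees); swung away, in direction 90 degrees plus the strap angle.
- pins: Two upright steel pins beside the nut, 14 mm diameter, tops 102 mm above the table, 41 mm from the stud axis in directions 55 and -5 degrees of the fixture. Origin: on the stud axis, 20 mm above the table, axes as the fixture. Never push them over 15 N. Wings pass them with 4 mm to spare, a pushing finger does not: drive each wing with the finger on the open side, directions 95 to 310 degrees.
- tape: Bystander: roll of tape lying flat, 90 mm diameter, 25 mm high, beyond the board. Origin under its centre.
- jar: Bystander: amber glass jar with white cap, 68 mm diameter, 85 mm high. Origin under its centre.
- mug: Bystander: white mug, 76 mm diameter, 90 mm high. Origin under its centre.

How it is judged:
On the way, in this order (a step that is already met when the one before it is completed fails the run):
1. the strap is swung home while the nut is still loose (value of joint strap below 0.06 rad and value of joint press below 3e-05 m), for 0.2 s.
2. the nut has bitten and is tight, with the strap home (value of joint press above 4e-05 m and value of joint strap below 0.08 rad), for 0.2 s.
At the end, for the whole second after the job is handed in: the strap is within 0.08 rad of home and the nut is firmly tight: turned 0.2 to 1.2 rad past where it bites, which squeezes the bush 0.04 to 0.24 mm (all of step 2 and value of joint press below 0.00024 m); the robot touches nothing.
It fails at once if the nut is overtightened (more than 1.3 rad past its bite, bush squeezed over 0.26 mm) (value of joint press above 0.00026 m).
It fails at once if a locating pin is pushed with more than 15 N (contact force between the arm and pins above 15 N).
It fails at once if a locating pin is pushed by the fingers with more than 15 N (contact force between the fingers and pins above 15 N).
It fails at once if the tape roll, jar or mug is moved more than 30 mm (distance of any of tape, jar, mug from where it was at the start of the episode above 0.03 m).
It also fails if it takes over 72 s, if anything falls off the work surface, if the arm or the gripper's body presses on something with over 40 N, if the wrist force passes 120 N, or if a joint passes its speed limit or range.

## Robot

A 6-joint arm with a two-finger parallel gripper is mounted at the origin on the work surface. World frame = base frame: x ahead of the robot, y to its left, z up, the work surface at z = 0. Lengths are in m, angles in rad, forces in N, time in s.
With the tool pointing down it reaches from about 0.35 to 0.725 m from the base axis. Payload 6 kg.
Tool frame: the origin (TCP) lies midway between the tips of the shut fingers; the grasp point (between the pads) lies 19 mm behind it; z points along the fingers, y is the line along which they close (so a half turn about z gives the same grasp; the last joint's range is limited). The gripper opens to 85 mm and grips with 20 to 120 N. Pads are 22 mm wide; open, the fingers measure 114 mm over their backs; the gripper's body (76 mm by 85 mm) begins 54 mm behind the grasp point. The pads swing forward as they close: fully open they stand 13 mm farther back than shut.
Start: joints at [-0.886, 0.04, 0.085, 0, -1.615, -0.334], TCP at [0.206, -0.563, 0.231] pointing down, gripper open.
Joint ranges: [-2.56, 2.56], [-1.29, 2.01], [-1.08, 1.49], [-3.29, 1.98], [-2.81, -0.18], [-2.99, 2.99]. Speed limits (rad/s): [2.57, 2.57, 3.01, 3.14, 3.14, 3.14].

## Interface

Orientations are given as a rotation vector (axis times angle).
In Python, from cell import status, vision, workorder gives the robot as it stands.
- The arm moves only by the tool drive_tool, never from a script. Its argument "commands" is a list of rows, each a list of 4 numbers: the shift along the tool's x, y, z each as a share of 800 mm, from -1 to 1, then the turn about the tool's z as a share of pi/2 rad, from -1 to 1. In form: [[x, y, z, roll], ...]. A call has exactly 10 rows; each row is the pose to reach, as a shift and turn from the pose commanded when the call began, along the tool's axes at that moment; what a row does not reach only later rows make up. A row lasts 1/10 s, in which the tool goes at most 50 mm and 8.59 degrees, less where a joint would pass 70% of its speed; a pose out of reach is approached as far as the arm can. A call with a number of a shift or a turn outside -1 to 1 is refused whole. A call with a gripper value outside its range is refused whole. "jaw" is the opening, from -1 (shut) to 1 (fully open), set as the call begins (left out, the last holds). The fingers move at their own pace and stop on an object; the grip force is fixed at half the most. Time passes only in rows, so rows that repeat a pose let the fingers close, or fill a call up. It gives the time, the measured TCP pose, the force, the opening and the grip force at its end, in the units of the state.
- status.get_state(): the state, without advancing time (a new reading comes with each control period).
- vision.get_image(name): name is "side" or "top"; returns the picture (384x512x3 uint8, red, green, blue); there is no depth.
- vision.get_calibration(name): a dict with "camera_matrix" (3x3 intrinsics, pixels), "dist_coeffs" ([k1, k2, p1, p2, k3] as OpenCV has them; the pictures are not rectified), "pose" (4x4, takes a point from camera to world coordinates). Camera axes: x right, y down, z forward; pixel columns grow to the right and rows downward; lengths in m; the calibration is good to about 2 mm. A picture is of the moment at which its call begins. get_calibration takes no time and is no camera call.
- workorder.job_done(): hands the job in; it is judged then, once.
The state is a dict: "clock": time; "q": joint angles; "qvel": joint speeds; "joint_efforts": joint torques, N m; "tool_pos": TCP position; "tcp_rot": TCP orientation; "wrist_force": force on the tool from outside, world axes, zero at the start; "wrist_torque": the same for the moment, N m; "width": finger opening in m; "finger_force": force on a finger pad.
Only numpy, scipy, OpenCV 4.12 (cv2) and the standard library are available. Lean on these libraries where they do the work, as an engineer would, in place of code of your own. Each camera call takes 0.05 s, during which the arm holds its last target. There are 200 camera calls.

## Working session

There is one attempt and no reset: what is moved stays moved. The work goes in short steps, Python scripts to look and compute and a tool call to move; the robot and the scene stay as the last step left them, time stands still between calls to the robot, and variables do not carry over. Pictures are saved under pics/ and viewed, at most 10 in all, crops included, and the job is handed in when it is done.

Besides the shell and the picture viewer there is one more tool, called after "Emit:" as name(argument=value, ...), one argument or row to a line, values as JSON. drive_tool: Moves the arm, as the interface text tells. Shift numbers are shares of 800 mm and turn numbers shares of pi/2 rad, none past 1 either way. Its arguments: {"type":"object","properties":{"commands":{"type":"array"},"jaw":{"type":"number"}},"required":["commands"]}

```bash
mkdir -p pics; cat > h.py <<'E'
import numpy as np, cv2
from cell import status, vision, workorder
from scipy.spatial.transform import Rotation as R
def ray(name,uv,z):
    c=vision.get_calibration(name);K=np.array(c["camera_matrix"]);d=np.array(c["dist_coeffs"]);T=np.array(c["pose"])
    p=cv2.undistortPoints(np.array(uv,float).reshape(-1,1,2),K,d).reshape(-1,2)
    v=np.c_[p,np.ones(len(p))]@T[:3,:3].T;o=T[:3,3]
    return o+v*((np.asarray(z)-o[2])/v[:,2])[:,None]
def proj(name,P):
    c=vision.get_calibration(name);T=np.linalg.inv(np.array(c["pose"]))
    return cv2.projectPoints(np.array(P,float).reshape(-1,1,3),cv2.Rodrigues(T[:3,:3])[0],T[:3,3],np.array(c["camera_matrix"]),np.array(c["dist_coeffs"]))[0].reshape(-1,2)
def snap(name,f=None):
    im=np.asarray(vision.get_image(name))
    if f: cv2.imwrite(f"pics/{f}.png",im[:,:,::-1])
    return im
E
python3 - <<'E'
from h import *
a=snap("top","t0");b=snap("side","s0")
for n in("top","side"): print(n,np.round(np.array(vision.get_calibration(n)["pose"]),3))
s=status.get_state();print({k:np.round(v,3) for k,v in s.items()})
E
```

```text
top [[-0.021 -0.996  0.082  0.515]
 [-1.     0.02  -0.013 -0.019]
 [ 0.011 -0.082 -0.997  1.214]
 [ 0.     0.     0.     1.   ]]
side [[ 1.    -0.014  0.01   0.595]
 [-0.017 -0.71   0.704 -0.793]
 [-0.003 -0.704 -0.71   0.89 ]
 [ 0.     0.     0.     1.   ]]
{'clock': np.float64(0.1), 'q': array([-0.886,  0.041,  0.084, -0.   , -1.615, -0.334]), 'qvel': array([-0.   , -0.002,  0.003,  0.002,  0.   , -0.   ]), 'joint_efforts': array([-4.0000e-03, -3.6935e+01,  3.4828e+01,  6.9520e+00, -4.0000e-03,
        0.0000e+00]), 'tool_pos': array([ 0.206, -0.563,  0.23 ]), 'tcp_rot': array([ 5.480e-01, -3.093e+00, -2.000e-03]), 'wrist_force': array([ 0.584,  0.604, -0.398]), 'wrist_torque': array([0.01 , 0.022, 0.036]), 'finger_force': np.float64(0.0), 'width': np.float64(0.085)}
```

View pics/t0.png

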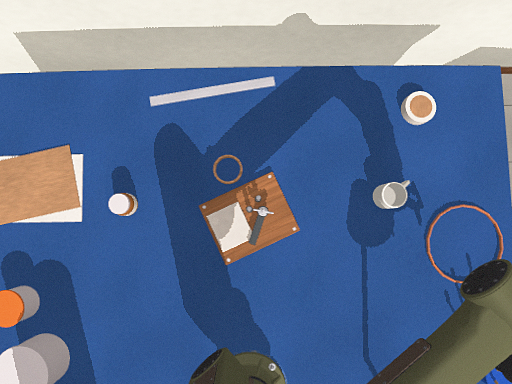

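View pics/s0.png

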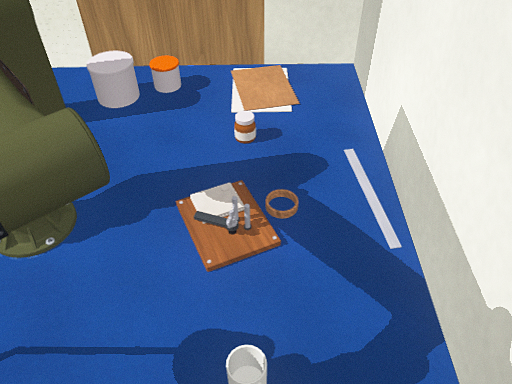

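The top view shows the board with corners near (199,206), (271,172), (299,231) and (226,265), the stud near (263,211), and the strap pointing down-left towards (251,244). The side view shows the nut and pins near (235,215). I need enlarged crops for detail.

```bash
python3 - <<'E'
from h import *
a=cv2.imread("pics/t0.png")[165:270,190:305];b=cv2.imread("pics/s0.png")[175:275,170:290]
a=cv2.resize(a,None,fx=5,fy=5,interpolation=cv2.INTER_CUBIC);b=cv2.resize(b,None,fx=5,fy=5,interpolation=cv2.INTER_CUBIC)
cv2.imwrite("pics/tc.png",a);cv2.imwrite("pics/sc.png",b)
im=cv2.imread("pics/t0.png");hsv=cv2.cvtColor(im,cv2.COLOR_BGR2HSV)
m=((hsv[...,0]<90)|(hsv[...,0]>130)|(hsv[...,1]<90)).astype(np.uint8)
m[:, :190]=0;m[:,310:]=0;m[:166]=0;m[275:]=0
m=cv2.morphologyEx(m,cv2.MORPH_OPEN,np.ones((7,7)))
c=max(cv2.findContours(m,0,2)[0],key=cv2.contourArea)
r=cv2.minAreaRect(c);bx=cv2.boxPoints(r);print(cv2.contourArea(c),np.round(bx,1))
P=ray("top",bx,np.full(4,.02));print(np.round(P,4),np.linalg.norm(np.diff(P,axis=0),axis=1))
E
```

```text
5289.0 [[197.1 205.5]
 [272.3 170.4]
 [300.2 230.3]
 [225.1 265.4]]
[[ 0.5557  0.1456  0.02  ]
 [ 0.6583 -0.0856  0.02  ]
 [ 0.4737 -0.166   0.02  ]
 [ 0.3737  0.0635  0.02  ]] [0.25297401 0.20134884 0.25033323]
```

View pics/tc.png

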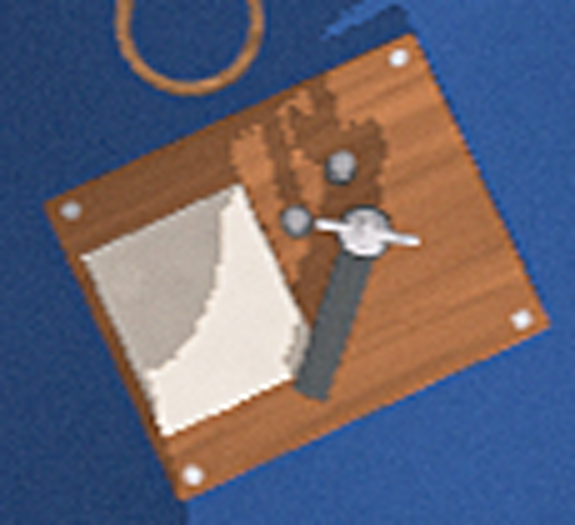

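View pics/sc.png

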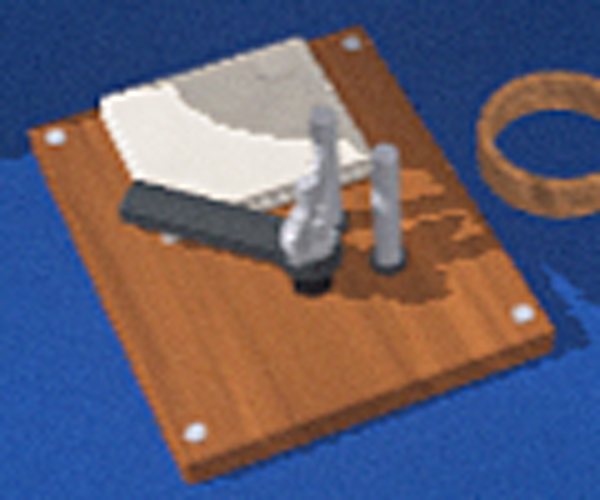

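The top crop shows the stud near full-image (263,211), wing ends near (253,209) and (274,213), pins at (258.4,198) and (249.2,209), and the strap end near (252.4,243). The side crop confirms the layout. The jar, tape and mug are all clear of the board.

```bash
python3 - <<'E'
from h import *
f=lambda x,y:(190+x/5-.4,165+y/5-.4)
names=["stud","pin55","pin-5","wingA","wingB","tip"]
px=[f(364,226),f(296,217),f(342,163),f(318,223),f(418,241),f(312,390)]
P=ray("top",px,[.096,.102,.102,.087,.087,.046])
C=np.array([.5154,-.0106]);yaw=np.arctan2(.1846+.1820,0.0804+.0821);yaw=np.pi/2-yaw
S=C-.045*np.array([-np.sin(yaw),np.cos(yaw)]);print("yaw",np.degrees(yaw),"S",S)
print("top stud",P[0])
for n,p in zip(names,P):
    d=p[:2]-S;print(n,np.round(p,4),"r",round(np.hypot(*d)*1e3,1),"fixdeg",round(np.degrees(np.arctan2(d[1],d[0])-yaw),1))
g=lambda x,y:(170+x/5-.4,175+y/5-.4)
# side check: pin tops, stud top candidates
Q=ray("side",[g(322,110),g(386,150)],[.102,.102]);print("side pin tops",Q.round(4))
pin=[np.r_[S+.041*np.array([np.cos(yaw+np.radians(k)),np.sin(yaw+np.radians(k))]),.102] for k in(55,-5)]
print(np.round(pin,4),(proj("side",pin)-[170,175]+.4)*5,"stud side crop",(proj("side",[[*S,.096]])-[170,175]+.4)*5,(proj("top",[[*S,.096]])-[190,165]+.4)*5)
s=status.get_state();M=R.from_rotvec(s["tcp_rot"]).as_matrix();print(M.round(3))
E
```

```text
yaw 23.905909882192447 S [ 0.53363561 -0.05173955]
top stud [ 0.53689094 -0.05047394  0.096     ]
stud [ 0.5369 -0.0505  0.096 ] r 3.5 fixdeg -2.7
pin55 [ 0.5427 -0.0119  0.102 ] r 40.9 fixdeg 53.3
pin-5 [ 0.5728 -0.0386  0.102 ] r 41.3 fixdeg -5.4
wingA [ 0.5393 -0.0244  0.087 ] r 28.0 fixdeg 54.3
wingB [ 0.5278 -0.0815  0.087 ] r 30.4 fixdeg -125.0
tip [ 0.4417 -0.0189  0.046 ] r 97.7 fixdeg 136.5
side pin tops [[ 0.5408 -0.005   0.102 ]
 [ 0.573  -0.0335  0.102 ]]
[[ 0.5415 -0.0115  0.102 ]
 [ 0.5724 -0.0385  0.102 ]] [[323.10666148 119.24747656]
 [384.73052944 157.30877825]] stud side crop [[305.56188427 186.58191113]] [[366.35035843 231.67428312]]
[[-0.939 -0.344 -0.001]
 [-0.344  0.939  0.001]
 [ 0.     0.002 -1.   ]]
```

```bash
cat >> h.py <<'E'
import json
S=np.array([.534,-.051]);YAW=23.9
def pol(r,off,fix):   # radius along fixture direction fix (deg), off = ccw tangential
    a=np.radians(fix+YAW);return S+r*np.array([np.cos(a),np.sin(a)])+off*np.array([-np.sin(a),np.cos(a)])
def load(): return json.load(open("cmd.json"))   # x,y,z,yaw deg (tool x), commanded
def rows(T,cur=None):
    """T: list of 10k [x,y,z,yaw]; prints calls"""
    cur=np.array(cur if cur is not None else load(),float)
    for k in range(0,len(T),10):
        out=[]
        a=np.radians(cur[3]);X=np.array([np.cos(a),np.sin(a),0]);Y=np.array([np.sin(a),-np.cos(a),0])
        for t in T[k:k+10]:
            d=np.array(t[:3])-cur[:3]
            v=[d@X/.8,d@Y/.8,-d[2]/.8,-(t[3]-cur[3])/90]
            out.append([round(float(x),3) for x in v])
        print(json.dumps(out))
        # commanded pose after rounding
        v=np.array(out[-1]);p=cur[:3]+.8*(v[0]*X+v[1]*Y)-[0,0,.8*v[2]];cur=np.r_[p,cur[3]-90*v[3]]
    json.dump(list(cur),open("cmd.json","w"))
def path(wp,ns,cur=None):
    cur=np.array(cur if cur is not None else load(),float);T=[];
    for w,n in zip(wp,ns):
        T+= [cur+(np.array(w)-cur)*(i+1)/n for i in range(n)];cur=np.array(w,float)
    while len(T)%10: T.append(cur)
    rows(T)
def st():
    s=status.get_state();M=R.from_rotvec(s["tcp_rot"]).as_matrix()
    print("t",round(float(s["clock"]),2),"pos",np.round(s["tool_pos"],4),"yaw",round(float(np.degrees(np.arctan2(M[1,0],M[0,0]))),1),"F",np.round(s["wrist_force"],1),"T",np.round(s["wrist_torque"],2),"w",round(float(s["width"]),3),"q6",round(float(s["q"][5]),2),"cmd",np.round(load(),4));return s
E
python3 - <<'E'
from h import *
json.dump([.206,-.563,.231,-160.0],open("cmd.json","w"))
a=pol(.082,.040,137)
path([[*a,.2,-109],[*a,.045,-109]],[16,4])
print(a)
E
```

```text
[[-0.031, 0.03, 0.002, -0.035], [-0.062, 0.061, 0.005, -0.071], [-0.092, 0.091, 0.007, -0.106], [-0.123, 0.122, 0.01, -0.142], [-0.154, 0.152, 0.012, -0.177], [-0.185, 0.183, 0.015, -0.212], [-0.216, 0.213, 0.017, -0.248], [-0.247, 0.244, 0.019, -0.283], [-0.277, 0.274, 0.022, -0.319], [-0.308, 0.304, 0.024, -0.354]]
[[-0.043, 0.01, 0.003, -0.036], [-0.085, 0.019, 0.005, -0.071], [-0.127, 0.029, 0.007, -0.106], [-0.169, 0.039, 0.01, -0.142], [-0.212, 0.048, 0.012, -0.177], [-0.254, 0.058, 0.015, -0.213], [-0.254, 0.058, 0.063, -0.213], [-0.254, 0.058, 0.112, -0.213], [-0.254, 0.058, 0.16, -0.213], [-0.254, 0.058, 0.209, -0.213]]
[ 0.44342547 -0.06196609]
```

Emit:
drive_tool(
  commands=[
    [-0.031,0.03,0.002,-0.035],
    [-0.062,0.061,0.005,-0.071],
    [-0.092,0.091,0.007,-0.106],
    [-0.123,0.122,0.01,-0.142],
    [-0.154,0.152,0.012,-0.177],
    [-0.185,0.183,0.015,-0.212],
    [-0.216,0.213,0.017,-0.248],
    [-0.247,0.244,0.019,-0.283],
    [-0.277,0.274,0.022,-0.319],
    [-0.308,0.304,0.024,-0.354],
  ],
  jaw=-1,
)

```text
clock: 1.1
tool_pos: [0.3542, -0.2489, 0.2117]
tcp_rot: [-1.379, 2.823, 0.001]
wrist_force: [0.5, -0.1, -0.6]
width: 0.0001
finger_force: 0.0
```

Emit:
drive_tool(
  commands=[
    [-0.043,0.01,0.003,-0.036],
    [-0.085,0.019,0.005,-0.071],
    [-0.127,0.029,0.007,-0.106],
    [-0.169,0.039,0.01,-0.142],
    [-0.212,0.048,0.012,-0.177],
    [-0.254,0.058,0.015,-0.213],
    [-0.254,0.058,0.063,-0.213],
    [-0.254,0.058,0.112,-0.213],
    [-0.254,0.058,0.16,-0.213],
    [-0.254,0.058,0.209,-0.213],
  ],
)

```text
clock: 2.1
tool_pos: [0.4423, -0.0616, 0.0432]
tcp_rot: [-1.828, 2.555, 0.0]
wrist_force: [0.8, 0.0, 1.0]
width: 0.0
finger_force: 0.0
```

```bash
python3 - <<'E'
from h import *
st()
T=[]
# swing: finger tangential offset 22 mm behind strap; strap angle 148 -> 94 over 20 rows (slow)
for i in range(20):
    f=147-(147-93)*(i+1)/20; T.append([*pol(.082,.022,f),.045,-109-(137-f) if f<137 else -109])
rows(T)
E
```

```text
t 2.1 pos [ 0.4423 -0.0616  0.0432] yaw -108.9 F [0.8 0.  1. ] T [ 0.02 -0.09  0.05] w 0.0 q6 -0.65 cmd [ 4.4340e-01 -6.1700e-02  4.4600e-02 -1.0897e+02]
[[-0.009, -0.005, -0.0, 0.0], [-0.014, -0.003, -0.0, 0.0], [-0.019, -0.001, -0.0, 0.0], [-0.024, 0.0, -0.0, 0.009], [-0.029, 0.001, -0.0, 0.039], [-0.033, 0.002, -0.0, 0.069], [-0.038, 0.003, -0.0, 0.099], [-0.043, 0.003, -0.0, 0.129], [-0.048, 0.003, -0.0, 0.159], [-0.053, 0.003, -0.0, 0.189]]
[[-0.005, 0.002, -0.0, 0.03], [-0.01, 0.002, -0.0, 0.06], [-0.015, 0.003, -0.0, 0.09], [-0.02, 0.004, -0.0, 0.12], [-0.025, 0.004, -0.0, 0.15], [-0.03, 0.004, -0.0, 0.18], [-0.035, 0.004, -0.0, 0.21], [-0.04, 0.003, -0.0, 0.24], [-0.045, 0.003, -0.0, 0.27], [-0.05, 0.002, -0.0, 0.3]]
```

Emit:
drive_tool(
  commands=[
    [-0.009,-0.005,0,0],
    [-0.014,-0.003,0,0],
    [-0.019,-0.001,0,0],
    [-0.024,0,0,0.009],
    [-0.029,0.001,0,0.039],
    [-0.033,0.002,0,0.069],
    [-0.038,0.003,0,0.099],
    [-0.043,0.003,0,0.129],
    [-0.048,0.003,0,0.159],
    [-0.053,0.003,0,0.189],
  ],
)

```text
clock: 3.1
tool_pos: [0.4547, -0.0204, 0.0466]
tcp_rot: [-1.425, 2.798, -0.001]
wrist_force: [-0.3, -0.6, 0.9]
width: 0.0004
finger_force: 0.7
```

Emit:
drive_tool(
  commands=[
    [-0.005,0.002,0,0.03],
    [-0.01,0.002,0,0.06],
    [-0.015,0.003,0,0.09],
    [-0.02,0.004,0,0.12],
    [-0.025,0.004,0,0.15],
    [-0.03,0.004,0,0.18],
    [-0.035,0.004,0,0.21],
    [-0.04,0.003,0,0.24],
    [-0.045,0.003,0,0.27],
    [-0.05,0.002,0,0.3],
  ],
)

```text
clock: 4.1
tool_pos: [0.4769, 0.013, 0.0464]
tcp_rot: [-0.732, 3.053, 0.0]
wrist_force: [-1.2, -1.0, 0.1]
width: 0.0002
finger_force: 0.6
```

```bash
python3 - <<'E'
from h import *
s=st();d=s["tool_pos"][:2]-S
print(np.hypot(*d),np.degrees(np.arctan2(d[1],d[0]))-YAW)
# creep home: 93 -> 89 over 10 rows
rows([[*pol(.082,.022,93-4*(i+1)/10),.045,-109-(137-93)-4*(i+1)/10] for i in range(10)])
E
```

```text
t 4.1 pos [0.4769 0.013  0.0464] yaw -153.0 F [-1.2 -1.   0.1] T [-0.29  0.41  0.01] w 0.0 q6 -1.55 cmd [ 4.7710e-01  1.2500e-02  4.4600e-02 -1.5298e+02]
0.08578264382695211 107.87313391088458
[[-0.001, -0.0, -0.0, 0.005], [-0.001, -0.0, -0.0, 0.009], [-0.002, 0.0, -0.0, 0.014], [-0.003, 0.0, -0.0, 0.018], [-0.004, 0.0, -0.0, 0.022], [-0.004, 0.001, -0.0, 0.027], [-0.005, 0.001, -0.0, 0.031], [-0.006, 0.001, -0.0, 0.036], [-0.007, 0.001, -0.0, 0.04], [-0.007, 0.001, -0.0, 0.045]]
```

Emit:
drive_tool(
  commands=[
    [-0.001,0,0,0.005],
    [-0.001,0,0,0.009],
    [-0.002,0,0,0.014],
    [-0.003,0,0,0.018],
    [-0.004,0,0,0.022],
    [-0.004,0.001,0,0.027],
    [-0.005,0.001,0,0.031],
    [-0.006,0.001,0,0.036],
    [-0.007,0.001,0,0.04],
    [-0.007,0.001,0,0.045],
  ],
)

```text
clock: 5.1
tool_pos: [0.4809, 0.0159, 0.0448]
tcp_rot: [0.627, -3.078, -0.0]
wrist_force: [-0.5, 0.7, 0.1]
width: -0.0
finger_force: 0.4
```

```bash
python3 - <<'E'
from h import *
s=st();d=s["tool_pos"][:2]-S
print(np.hypot(*d),np.degrees(np.arctan2(d[1],d[0]))-YAW)
c=load();u=pol(0,-.001,90)-S
rows([[c[0]+u[0]*k/2,c[1]+u[1]*k/2,c[2],c[3]] for k in range(1,11)])
E
```

```text
t 5.1 pos [0.4809 0.0159 0.0448] yaw -157.0 F [-0.5  0.7  0.1] T [0.13 0.36 0.01] w -0.0 q6 -1.62 cmd [ 4.8170e-01  1.5700e-02  4.4600e-02 -1.5703e+02]
0.0854215625003741 104.53108766803965
[[-0.001, 0.0, -0.0, -0.0], [-0.001, 0.0, -0.0, -0.0], [-0.002, 0.0, -0.0, -0.0], [-0.002, 0.0, -0.0, -0.0], [-0.003, 0.0, -0.0, -0.0], [-0.004, 0.0, -0.0, -0.0], [-0.004, 0.0, -0.0, -0.0], [-0.005, 0.0, -0.0, -0.0], [-0.006, 0.0, -0.0, -0.0], [-0.006, 0.0, -0.0, -0.0]]
```

Emit:
drive_tool(
  commands=[
    [-0.001,0,0,0],
    [-0.001,0,0,0],
    [-0.002,0,0,0],
    [-0.002,0,0,0],
    [-0.003,0,0,0],
    [-0.004,0,0,0],
    [-0.004,0,0,0],
    [-0.005,0,0,0],
    [-0.006,0,0,0],
    [-0.006,0,0,0],
  ],
)

```text
clock: 6.1
tool_pos: [0.4815, 0.0161, 0.0446]
tcp_rot: [0.626, -3.068, 0.002]
wrist_force: [-21.8, -2.8, 13.6]
width: 0.0004
finger_force: 10.3
```

```bash
python3 - <<'E'
from h import *
s=st()
im=snap("top","t1");im=im[165:270,190:305]
cv2.imwrite("pics/t1c.png",cv2.resize(im[:,:,::-1],None,fx=5,fy=5,interpolation=cv2.INTER_CUBIC))
E
```

```text
t 6.1 pos [0.4815 0.0161 0.0446] yaw -156.9 F [-21.8  -2.8  13.6] T [-0.65  7.3   0.05] w 0.0 q6 -1.62 cmd [ 4.8610e-01  1.7600e-02  4.4600e-02 -1.5703e+02]
```

View pics/t1c.png

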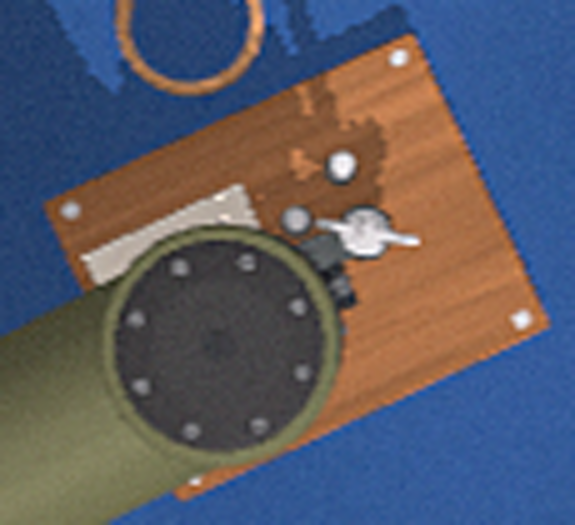

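The strap is home: reaction about 22 N at offset 21 mm, and the top crop shows the strap pointing at the mould with the nut at its original angle. Next I'll back off, lift over and come down beside the free wing.

```bash
python3 - <<'E'
from h import *
a=pol(.082,.045,90);b=pol(.0286,.030,235)
path([[*a,.045,-157],[*a,.14,-150],[*b,.14,-111],[*b,.066,-111]],[3,4,8,5])
E
```

```text
[[0.012, -0.0, -0.0, -0.0], [0.024, -0.0, -0.0, -0.0], [0.036, -0.001, -0.0, -0.0], [0.036, -0.001, -0.03, -0.02], [0.036, -0.001, -0.06, -0.039], [0.036, -0.001, -0.09, -0.059], [0.036, -0.001, -0.119, -0.078], [0.028, -0.02, -0.119, -0.132], [0.019, -0.039, -0.119, -0.186], [0.01, -0.058, -0.119, -0.241]]
[[-0.001, -0.021, -0.0, -0.054], [-0.002, -0.041, -0.0, -0.108], [-0.003, -0.062, -0.0, -0.162], [-0.004, -0.083, -0.0, -0.216], [-0.005, -0.104, -0.0, -0.27], [-0.005, -0.104, 0.018, -0.27], [-0.005, -0.104, 0.037, -0.27], [-0.005, -0.104, 0.055, -0.27], [-0.005, -0.104, 0.074, -0.27], [-0.005, -0.104, 0.092, -0.27]]
```

Emit:
drive_tool(
  commands=[
    [0.012,0,0,0],
    [0.024,0,0,0],
    [0.036,-0.001,0,0],
    [0.036,-0.001,-0.03,-0.02],
    [0.036,-0.001,-0.06,-0.039],
    [0.036,-0.001,-0.09,-0.059],
    [0.036,-0.001,-0.119,-0.078],
    [0.028,-0.02,-0.119,-0.132],
    [0.019,-0.039,-0.119,-0.186],
    [0.01,-0.058,-0.119,-0.241],
  ],
)

```text
clock: 7.15
tool_pos: [0.4966, -0.0286, 0.1406]
tcp_rot: [-1.201, 2.901, -0.0]
wrist_force: [0.3, 0.3, -0.2]
width: -0.0002
finger_force: 0.0
```

Emit:
drive_tool(
  commands=[
    [-0.001,-0.021,0,-0.054],
    [-0.002,-0.041,0,-0.108],
    [-0.003,-0.062,0,-0.162],
    [-0.004,-0.083,0,-0.216],
    [-0.005,-0.104,0,-0.27],
    [-0.005,-0.104,0.018,-0.27],
    [-0.005,-0.104,0.037,-0.27],
    [-0.005,-0.104,0.055,-0.27],
    [-0.005,-0.104,0.074,-0.27],
    [-0.005,-0.104,0.092,-0.27],
  ],
)

```text
clock: 8.15
tool_pos: [0.557, -0.0841, 0.0649]
tcp_rot: [1.781, -2.588, -0.001]
wrist_force: [-0.1, 0.3, 0.3]
width: 0.0002
finger_force: 0.0
```

```bash
cat >> h.py <<'E'
def wing(w,off=.018,z=.066,r=.0286): # finger pose driving wing at fixture angle w
    return [*pol(r,off,w),z,w+YAW-10-360]
def sweep(a,b,n): rows([wing(a+(b-a)*(i+1)/n) for i in range(n)])
def tq():
    s=st();d=s["tool_pos"][:2]-S;F=s["wrist_force"]
    print("torque on tool about stud: rxF",round(d[0]*F[1]-d[1]*F[0],3),"Tz",round(float(s["wrist_torque"][2]),3),"r",round(np.hypot(*d)*1e3,1),"fix",round((np.degrees(np.arctan2(d[1],d[0]))-YAW)%360,1),"wing~",round((np.degrees(np.arctan2(d[1],d[0]))-YAW-32.2)%360,1))
E
python3 - <<'E'
from h import *
tq()
c=load();T=[wing(235,.030-.012*(i+1)/5) for i in range(5)]+[wing(235-5*(i+1)) for i in range(15)]
rows(T)
E
```

```text
t 8.15 pos [ 0.557  -0.0841  0.0649] yaw -110.9 F [-0.1  0.3  0.3] T [ 0.   -0.03  0.03] w 0.0 q6 -0.57 cmd [ 5.5820e-01 -8.4600e-02  6.6200e-02 -1.1104e+02]
torque on tool about stud: rxF 0.003 Tz 0.033 r 40.3 fix 280.9 wing~ 248.7
[[0.001, 0.003, 0.0, 0.001], [0.001, 0.006, 0.0, 0.001], [0.002, 0.009, 0.0, 0.001], [0.002, 0.012, 0.0, 0.001], [0.003, 0.015, 0.0, 0.001], [0.005, 0.018, 0.0, 0.056], [0.007, 0.021, 0.0, 0.112], [0.009, 0.024, 0.0, 0.167], [0.011, 0.027, 0.0, 0.223], [0.012, 0.031, 0.0, 0.278]]
[[0.002, 0.003, 0.0, 0.056], [0.004, 0.006, 0.0, 0.112], [0.006, 0.009, 0.0, 0.167], [0.008, 0.012, 0.0, 0.223], [0.009, 0.016, 0.0, 0.278], [0.01, 0.019, 0.0, 0.334], [0.011, 0.023, 0.0, 0.389], [0.011, 0.027, 0.0, 0.445], [0.011, 0.03, 0.0, 0.5], [0.01, 0.034, 0.0, 0.556]]
```

Emit:
drive_tool(
  commands=[
    [0.001,0.003,0,0.001],
    [0.001,0.006,0,0.001],
    [0.002,0.009,0,0.001],
    [0.002,0.012,0,0.001],
    [0.003,0.015,0,0.001],
    [0.005,0.018,0,0.056],
    [0.007,0.021,0,0.112],
    [0.009,0.024,0,0.167],
    [0.011,0.027,0,0.223],
    [0.012,0.031,0,0.278],
  ],
)

```text
clock: 9.15
tool_pos: [0.5316, -0.0846, 0.0672]
tcp_rot: [-1.172, 2.913, -0.001]
wrist_force: [1.2, 0.1, -1.6]
width: -0.0001
finger_force: 0.9
```

Emit:
drive_tool(
  commands=[
    [0.002,0.003,0,0.056],
    [0.004,0.006,0,0.112],
    [0.006,0.009,0,0.167],
    [0.008,0.012,0,0.223],
    [0.009,0.016,0,0.278],
    [0.01,0.019,0,0.334],
    [0.011,0.023,0,0.389],
    [0.011,0.027,0,0.445],
    [0.011,0.03,0,0.5],
    [0.01,0.034,0,0.556],
  ],
)

```text
clock: 10.15
tool_pos: [0.5063, -0.071, 0.0672]
tcp_rot: [0.17, 3.136, -0.001]
wrist_force: [-1.0, -3.4, 0.6]
width: 0.0
finger_force: 1.1
```

```bash
python3 - <<'E'
from h import *
tq(); sweep(160,145,10)
im=snap("top","t2");im=im[165:270,190:305]
cv2.imwrite("pics/t2c.png",cv2.resize(im[:,:,::-1],None,fx=5,fy=5,interpolation=cv2.INTER_CUBIC))
E
```

```text
t 10.15 pos [ 0.5063 -0.071   0.0672] yaw 173.8 F [-1.  -3.4  0.6] T [-0.7   0.2  -0.02] w 0.0 q6 -1.94 cmd [ 5.070e-01 -7.060e-02  6.620e-02 -1.861e+02]
torque on tool about stud: rxF 0.075 Tz -0.016 r 34.1 fix 191.9 wing~ 159.7
[[0.001, 0.0, 0.0, 0.017], [0.002, 0.001, 0.0, 0.033], [0.002, 0.002, 0.0, 0.05], [0.003, 0.003, 0.0, 0.067], [0.004, 0.004, 0.0, 0.083], [0.004, 0.005, 0.0, 0.1], [0.005, 0.006, 0.0, 0.117], [0.006, 0.007, 0.0, 0.133], [0.006, 0.008, 0.0, 0.15], [0.007, 0.009, 0.0, 0.167]]
```

View pics/t2c.png

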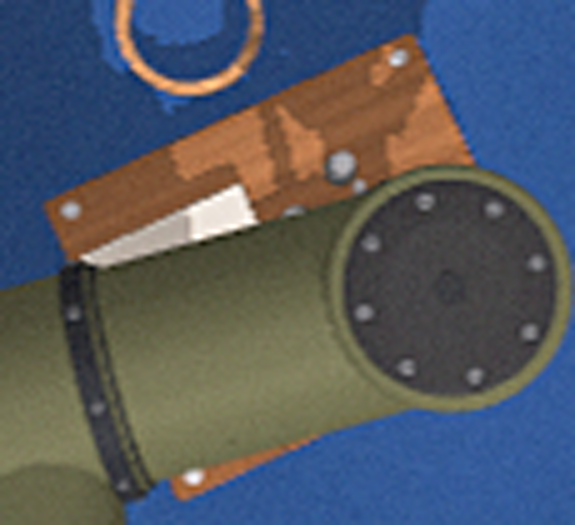

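The arm hides most of the nut, but the opposite wing tip shows at crop (360,187), which matches a wing angle of about 160°. The torque of about 0.06 N·m means it is still loose. I'll continue slowly.

Emit:
drive_tool(
  commands=[
    [0.001,0,0,0.017],
    [0.002,0.001,0,0.033],
    [0.002,0.002,0,0.05],
    [0.003,0.003,0,0.067],
    [0.004,0.004,0,0.083],
    [0.004,0.005,0,0.1],
    [0.005,0.006,0,0.117],
    [0.006,0.007,0,0.133],
    [0.006,0.008,0,0.15],
    [0.007,0.009,0,0.167],
  ],
)

```text
clock: 11.2
tool_pos: [0.5014, -0.0627, 0.0664]
tcp_rot: [-0.577, -3.088, 0.0]
wrist_force: [0.7, -1.7, -0.2]
width: 0.0
finger_force: 0.7
```

```bash
python3 - <<'E'
from h import *
tq(); sweep(145,130,10)
E
```

```text
t 11.2 pos [ 0.5014 -0.0627  0.0664] yaw 158.8 F [ 0.7 -1.7 -0.2] T [-0.54 -0.18  0.  ] w 0.0 q6 -2.21 cmd [ 5.0220e-01 -6.2900e-02  6.6200e-02 -2.0113e+02]
torque on tool about stud: rxF 0.065 Tz 0.002 r 34.6 fix 175.9 wing~ 143.7
[[0.0, 0.001, 0.0, 0.016], [0.001, 0.001, 0.0, 0.033], [0.002, 0.002, 0.0, 0.05], [0.002, 0.003, 0.0, 0.066], [0.003, 0.004, 0.0, 0.083], [0.004, 0.005, 0.0, 0.1], [0.004, 0.006, 0.0, 0.116], [0.005, 0.007, 0.0, 0.133], [0.005, 0.008, 0.0, 0.15], [0.006, 0.009, 0.0, 0.166]]
```

Emit:
drive_tool(
  commands=[
    [0,0.001,0,0.016],
    [0.001,0.001,0,0.033],
    [0.002,0.002,0,0.05],
    [0.002,0.003,0,0.066],
    [0.003,0.004,0,0.083],
    [0.004,0.005,0,0.1],
    [0.004,0.006,0,0.116],
    [0.005,0.007,0,0.133],
    [0.005,0.008,0,0.15],
    [0.006,0.009,0,0.166],
  ],
)

```text
clock: 12.2
tool_pos: [0.4995, -0.0543, 0.0664]
tcp_rot: [-0.973, -2.987, -0.0]
wrist_force: [-0.3, -2.2, 0.4]
width: 0.0
finger_force: 0.9
```

```bash
python3 - <<'E'
from h import *
tq(); sweep(130,115,10)
E
```

```text
t 12.2 pos [ 0.4995 -0.0543  0.0664] yaw 143.9 F [-0.3 -2.2  0.4] T [-0.48  0.27  0.02] w 0.0 q6 -2.49 cmd [ 5.0030e-01 -5.4400e-02  6.6200e-02 -2.1607e+02]
torque on tool about stud: rxF 0.073 Tz 0.021 r 34.7 fix 161.5 wing~ 129.3
[[0.001, 0.001, 0.0, 0.017], [0.001, 0.002, 0.0, 0.034], [0.002, 0.002, 0.0, 0.05], [0.003, 0.003, 0.0, 0.067], [0.003, 0.004, 0.0, 0.084], [0.004, 0.005, 0.0, 0.1], [0.004, 0.006, 0.0, 0.117], [0.005, 0.007, 0.0, 0.134], [0.006, 0.008, 0.0, 0.15], [0.006, 0.009, 0.0, 0.167]]
```

Emit:
drive_tool(
  commands=[
    [0.001,0.001,0,0.017],
    [0.001,0.002,0,0.034],
    [0.002,0.002,0,0.05],
    [0.003,0.003,0,0.067],
    [0.003,0.004,0,0.084],
    [0.004,0.005,0,0.1],
    [0.004,0.006,0,0.117],
    [0.005,0.007,0,0.134],
    [0.006,0.008,0,0.15],
    [0.006,0.009,0,0.167],
  ],
)

```text
clock: 13.2
tool_pos: [0.4999, -0.0456, 0.0664]
tcp_rot: [-1.355, -2.834, -0.0]
wrist_force: [-2.3, -0.0, 0.7]
width: 0.0002
finger_force: 1.2
```

```bash
python3 - <<'E'
from h import *
tq()
# change over to other wing (now at 295-5): back off, up, to wing at 290 w/ offset
e=wing(115,.030);b=wing(295,.027)
w=[e,[*e[:2],.14,e[3]],[*b[:2],.14,b[3]],b[:2]+[.066,b[3]]]
print(w)
path(w,[2,4,24,5])
E
```

```text
t 13.2 pos [ 0.4999 -0.0456  0.0664] yaw 128.9 F [-2.3 -0.   0.7] T [-0.16  0.86  0.03] w 0.0 q6 -2.77 cmd [ 5.006e-01 -4.580e-02  6.620e-02 -2.311e+02]
torque on tool about stud: rxF 0.014 Tz 0.026 r 34.5 fix 147.1 wing~ 114.9
[[np.float64(0.49272682960635034), np.float64(-0.054805969739338), 0.066, -231.1], [np.float64(0.49272682960635034), np.float64(-0.054805969739338), 0.14, -231.1], [np.float64(0.5733010446562675), np.float64(-0.049454720437566956), 0.14, -51.10000000000002], [np.float64(0.5733010446562675), np.float64(-0.049454720437566956), 0.066, -51.10000000000002]]
[[-0.001, -0.007, 0.0, -0.0], [-0.003, -0.015, 0.0, -0.0], [-0.003, -0.015, -0.023, -0.0], [-0.003, -0.015, -0.046, -0.0], [-0.003, -0.015, -0.069, -0.0], [-0.003, -0.015, -0.092, -0.0], [-0.005, -0.011, -0.092, -0.083], [-0.007, -0.008, -0.092, -0.167], [-0.01, -0.004, -0.092, -0.25], [-0.012, -0.001, -0.092, -0.333]]
[[-0.004, 0.002, -0.0, -0.084], [-0.008, 0.003, -0.0, -0.167], [-0.012, 0.005, -0.0, -0.25], [-0.015, 0.007, -0.0, -0.334], [-0.019, 0.009, -0.0, -0.417], [-0.023, 0.011, -0.0, -0.5], [-0.027, 0.012, -0.0, -0.584], [-0.031, 0.014, -0.0, -0.667], [-0.035, 0.016, -0.0, -0.75], [-0.038, 0.018, -0.0, -0.834]]
[[-0.002, -0.004, -0.0, -0.083], [-0.005, -0.007, -0.0, -0.166], [-0.008, -0.01, -0.0, -0.25], [-0.01, -0.013, -0.0, -0.333], [-0.013, -0.017, -0.0, -0.416], [-0.016, -0.02, -0.0, -0.5], [-0.019, -0.023, -0.0, -0.583], [-0.021, -0.026, -0.0, -0.666], [-0.024, -0.029, -0.0, -0.75], [-0.027, -0.033, -0.0, -0.833]]
[[-0.0, 0.0, 0.018, -0.0], [-0.0, 0.0, 0.037, -0.0], [-0.0, 0.0, 0.055, -0.0], [-0.0, 0.0, 0.074, -0.0], [-0.0, 0.0, 0.092, -0.0], [-0.0, 0.0, 0.092, -0.0], [-0.0, 0.0, 0.092, -0.0], [-0.0, 0.0, 0.092, -0.0], [-0.0, 0.0, 0.092, -0.0], [-0.0, 0.0, 0.092, -0.0]]
```

The second wing at 295° would put the finger too close to the -5° pin. Instead I'll turn the tool 90°, which makes it thinner tangentially, push the first wing on to about 82°, then take the second wing at 262°.

```bash
cat >> h.py <<'E'
def wb(w,off=.0137,z=.066,r=.0324):
    return [*pol(r,off,w),z,w+YAW+(80 if w<180 else -100)-360]
PIN=[pol(.041,0,0)*0+pol(.041,0,k) for k in(55,-5)]
def clear(p): # min gap block(22 x 29) to pins, mm
    a=np.radians(p[3]);X=np.array([np.cos(a),np.sin(a)]);Y=np.array([np.sin(a),-np.cos(a)])
    g=[]
    for q in PIN+[S]:
        d=q-np.array(p[:2]);e=np.maximum(np.abs([d@X,d@Y])-[.011,.0145],0);g.append(round((np.hypot(*e))*1e3-(7 if q is not S else 5),1))
    return g
E
python3 - <<'E'
from h import *
e=wing(115,.034);b=wb(115,.026)
for w in (115,95,82,262,250,200): print(w,clear(wb(w)),clear(wb(w,.026)))
w=[e,[*e[:2],.14,e[3]],[*b[:2],.14,b[3]],b]
path(w,[2,3,11,4])
E
```

```text
115 [np.float64(32.5), np.float64(48.0), np.float64(12.1)] [np.float64(44.6), np.float64(57.6), np.float64(19.0)]
95 [np.float64(21.6), np.float64(44.4), np.float64(12.1)] [np.float64(33.7), np.float64(55.6), np.float64(19.0)]
82 [np.float64(13.1), np.float64(41.4), np.float64(12.1)] [np.float64(25.2), np.float64(53.3), np.float64(19.0)]
262 [np.float64(47.2), np.float64(19.2), np.float64(12.1)] [np.float64(45.7), np.float64(15.1), np.float64(19.0)]
250 [np.float64(49.1), np.float64(26.1), np.float64(12.1)] [np.float64(49.3), np.float64(23.2), np.float64(19.0)]
200 [np.float64(50.6), np.float64(47.6), np.float64(12.1)] [np.float64(57.6), np.float64(46.4), np.float64(19.0)]
[[-0.029, 0.044, 0.0, 1.0], [-0.057, 0.088, 0.0, 2.0], [-0.057, 0.088, -0.031, 2.0], [-0.057, 0.088, -0.061, 2.0], [-0.057, 0.088, -0.092, 2.0], [-0.058, 0.087, -0.092, 1.909], [-0.059, 0.086, -0.092, 1.818], [-0.059, 0.085, -0.092, 1.727], [-0.06, 0.085, -0.092, 1.636], [-0.06, 0.084, -0.092, 1.545]]
[[-0.0, 0.001, -0.0, -0.09], [-0.0, 0.002, -0.0, -0.181], [-0.0, 0.003, -0.0, -0.272], [-0.0, 0.004, -0.0, -0.363], [-0.0, 0.005, -0.0, -0.454], [-0.0, 0.006, -0.0, -0.545], [-0.0, 0.006, 0.023, -0.545], [-0.0, 0.006, 0.046, -0.545], [-0.0, 0.006, 0.069, -0.545], [-0.0, 0.006, 0.092, -0.545]]
```

The stored command came from a path I didn't run, so I'll reset it and replan.

```bash
python3 - <<'E'
from h import *
json.dump([.5006,-.0458,.0662,-231.1],open("cmd.json","w"))
e=wing(115,.034);b=wb(115,.026)
path([e,[*e[:2],.14,e[3]],[*b[:2],.14,b[3]],b],[2,3,11,4])
E
```

```text
[[-0.002, -0.01, 0.0, -0.0], [-0.003, -0.02, 0.0, -0.0], [-0.003, -0.02, -0.031, -0.0], [-0.003, -0.02, -0.061, -0.0], [-0.003, -0.02, -0.092, -0.0], [-0.003, -0.019, -0.092, -0.091], [-0.002, -0.018, -0.092, -0.182], [-0.002, -0.017, -0.092, -0.273], [-0.001, -0.016, -0.092, -0.364], [-0.001, -0.016, -0.092, -0.455]]
[[-0.0, 0.002, -0.0, -0.09], [-0.0, 0.003, -0.0, -0.181], [-0.0, 0.004, -0.0, -0.272], [-0.0, 0.005, -0.0, -0.363], [-0.0, 0.006, -0.0, -0.454], [-0.001, 0.007, -0.0, -0.545], [-0.001, 0.007, 0.023, -0.545], [-0.001, 0.007, 0.046, -0.545], [-0.001, 0.007, 0.069, -0.545], [-0.001, 0.007, 0.092, -0.545]]
```

Emit:
drive_tool(
  commands=[
    [-0.002,-0.01,0,0],
    [-0.003,-0.02,0,0],
    [-0.003,-0.02,-0.031,0],
    [-0.003,-0.02,-0.061,0],
    [-0.003,-0.02,-0.092,0],
    [-0.003,-0.019,-0.092,-0.091],
    [-0.002,-0.018,-0.092,-0.182],
    [-0.002,-0.017,-0.092,-0.273],
    [-0.001,-0.016,-0.092,-0.364],
    [-0.001,-0.016,-0.092,-0.455],
  ],
)

```text
clock: 14.2
tool_pos: [0.4904, -0.0547, 0.1403]
tcp_rot: [0.266, 3.129, 0.001]
wrist_force: [-0.4, 0.1, 0.3]
width: -0.0001
finger_force: 0.0
```

Emit:
drive_tool(
  commands=[
    [0,0.002,0,-0.09],
    [0,0.003,0,-0.181],
    [0,0.004,0,-0.272],
    [0,0.005,0,-0.363],
    [0,0.006,0,-0.454],
    [-0.001,0.007,0,-0.545],
    [-0.001,0.007,0.023,-0.545],
    [-0.001,0.007,0.046,-0.545],
    [-0.001,0.007,0.069,-0.545],
    [-0.001,0.007,0.092,-0.545],
  ],
)

```text
clock: 15.2
tool_pos: [0.4921, -0.0494, 0.0661]
tcp_rot: [-1.048, 2.96, 0.0]
wrist_force: [-0.7, 0.1, -0.2]
width: 0.0
finger_force: 0.0
```

```bash
python3 - <<'E'
from h import *
tq()
rows([wb(115,.026-.0123*(i+1)/5) for i in range(5)]+[wb(115-1.2*(i+1)) for i in range(15)])
E
```

```text
t 15.2 pos [ 0.4921 -0.0494  0.0661] yaw -141.0 F [-0.7  0.1 -0.2] T [ 0.02 -0.02  0.02] w 0.0 q6 -1.2 cmd [ 4.929e-01 -4.910e-02  6.620e-02 -1.411e+02]
torque on tool about stud: rxF -0.004 Tz 0.022 r 41.9 fix 153.8 wing~ 121.6
[[-0.002, 0.001, 0.0, 0.0], [-0.005, 0.001, 0.0, 0.0], [-0.009, 0.002, 0.0, 0.0], [-0.012, 0.002, 0.0, 0.0], [-0.015, 0.003, 0.0, 0.0], [-0.015, 0.003, 0.0, 0.013], [-0.016, 0.004, 0.0, 0.027], [-0.017, 0.004, 0.0, 0.04], [-0.018, 0.005, 0.0, 0.053], [-0.019, 0.005, 0.0, 0.067]]
[[-0.0, 0.001, 0.0, 0.013], [-0.001, 0.001, 0.0, 0.026], [-0.002, 0.001, 0.0, 0.04], [-0.003, 0.002, 0.0, 0.053], [-0.004, 0.002, 0.0, 0.066], [-0.004, 0.003, 0.0, 0.08], [-0.005, 0.003, 0.0, 0.093], [-0.006, 0.004, 0.0, 0.106], [-0.007, 0.004, 0.0, 0.12], [-0.008, 0.004, 0.0, 0.133]]
```

Emit:
drive_tool(
  commands=[
    [-0.002,0.001,0,0],
    [-0.005,0.001,0,0],
    [-0.009,0.002,0,0],
    [-0.012,0.002,0,0],
    [-0.015,0.003,0,0],
    [-0.015,0.003,0,0.013],
    [-0.016,0.004,0,0.027],
    [-0.017,0.004,0,0.04],
    [-0.018,0.005,0,0.053],
    [-0.019,0.005,0,0.067],
  ],
)

```text
clock: 16.2
tool_pos: [0.5014, -0.0363, 0.0664]
tcp_rot: [0.889, -3.013, -0.0]
wrist_force: [-3.2, -0.3, 1.3]
width: -0.0
finger_force: 1.1
```

Emit:
drive_tool(
  commands=[
    [0,0.001,0,0.013],
    [-0.001,0.001,0,0.026],
    [-0.002,0.001,0,0.04],
    [-0.003,0.002,0,0.053],
    [-0.004,0.002,0,0.066],
    [-0.004,0.003,0,0.08],
    [-0.005,0.003,0,0.093],
    [-0.006,0.004,0,0.106],
    [-0.007,0.004,0,0.12],
    [-0.008,0.004,0,0.133],
  ],
)

```text
clock: 17.2
tool_pos: [0.505, -0.0299, 0.0664]
tcp_rot: [0.57, -3.089, -0.001]
wrist_force: [-2.9, 0.8, 1.1]
width: -0.0001
finger_force: 1.3
```

```bash
python3 - <<'E'
from h import *
tq()
rows([wb(97-1.5*(i+1)) for i in range(10)])
E
```

```text
t 17.2 pos [ 0.505  -0.0299  0.0664] yaw -159.1 F [-2.9  0.8  1.1] T [0.37 1.03 0.03] w -0.0 q6 -1.55 cmd [ 5.059e-01 -3.030e-02  6.620e-02 -1.591e+02]
torque on tool about stud: rxF 0.038 Tz 0.027 r 35.8 fix 120.0 wing~ 87.8
[[-0.001, 0.001, 0.0, 0.017], [-0.002, 0.001, 0.0, 0.033], [-0.003, 0.002, 0.0, 0.05], [-0.004, 0.002, 0.0, 0.067], [-0.005, 0.003, 0.0, 0.083], [-0.006, 0.003, 0.0, 0.1], [-0.007, 0.004, 0.0, 0.117], [-0.008, 0.004, 0.0, 0.133], [-0.009, 0.005, 0.0, 0.15], [-0.01, 0.005, 0.0, 0.167]]
```

Emit:
drive_tool(
  commands=[
    [-0.001,0.001,0,0.017],
    [-0.002,0.001,0,0.033],
    [-0.003,0.002,0,0.05],
    [-0.004,0.002,0,0.067],
    [-0.005,0.003,0,0.083],
    [-0.006,0.003,0,0.1],
    [-0.007,0.004,0,0.117],
    [-0.008,0.004,0,0.133],
    [-0.009,0.005,0,0.15],
    [-0.01,0.005,0,0.167],
  ],
)

```text
clock: 18.2
tool_pos: [0.5113, -0.0235, 0.0664]
tcp_rot: [0.16, -3.137, -0.0]
wrist_force: [-2.4, 0.7, -0.6]
width: 0.0002
finger_force: 1.2
```

```bash
python3 - <<'E'
from h import *
tq()
e=wb(82,.026);b=wb(262,.027)
path([e,[*e[:2],.14,e[3]],[*b[:2],.14,b[3]],b],[3,4,8,5])
E
```

```text
t 18.2 pos [ 0.5113 -0.0235  0.0664] yaw -174.2 F [-2.4  0.7 -0.6] T [ 0.47  0.9  -0.05] w 0.0 q6 -1.82 cmd [ 5.1190e-01 -2.3700e-02  6.6200e-02 -1.7413e+02]
torque on tool about stud: rxF 0.051 Tz -0.048 r 35.7 fix 105.7 wing~ 73.5
[[0.005, -0.001, 0.0, -0.0], [0.01, -0.002, 0.0, -0.0], [0.015, -0.003, 0.0, -0.0], [0.015, -0.003, -0.023, -0.0], [0.015, -0.003, -0.046, -0.0], [0.015, -0.003, -0.069, -0.0], [0.015, -0.003, -0.092, -0.0], [0.005, -0.011, -0.092, -0.0], [-0.005, -0.02, -0.092, -0.0], [-0.015, -0.028, -0.092, -0.0]]
[[-0.01, -0.009, -0.0, -0.0], [-0.019, -0.017, -0.0, -0.0], [-0.029, -0.026, -0.0, -0.0], [-0.039, -0.034, -0.0, -0.0], [-0.049, -0.043, -0.0, -0.0], [-0.049, -0.043, 0.018, -0.0], [-0.049, -0.043, 0.037, -0.0], [-0.049, -0.043, 0.055, -0.0], [-0.049, -0.043, 0.074, -0.0], [-0.049, -0.043, 0.092, -0.0]]
```

Still loose at about 2.65 rad, so the bite is close. Now I'll change over to the other wing.

Emit:
drive_tool(
  commands=[
    [0.005,-0.001,0,0],
    [0.01,-0.002,0,0],
    [0.015,-0.003,0,0],
    [0.015,-0.003,-0.023,0],
    [0.015,-0.003,-0.046,0],
    [0.015,-0.003,-0.069,0],
    [0.015,-0.003,-0.092,0],
    [0.005,-0.011,-0.092,0],
    [-0.005,-0.02,-0.092,0],
    [-0.015,-0.028,-0.092,0],
  ],
)

```text
clock: 19.2
tool_pos: [0.5257, -0.0452, 0.1391]
tcp_rot: [0.163, -3.136, -0.0]
wrist_force: [-0.5, -0.5, -0.3]
width: 0.0003
finger_force: 0.0
```

Emit:
drive_tool(
  commands=[
    [-0.01,-0.009,0,0],
    [-0.019,-0.017,0,0],
    [-0.029,-0.026,0,0],
    [-0.039,-0.034,0,0],
    [-0.049,-0.043,0,0],
    [-0.049,-0.043,0.018,0],
    [-0.049,-0.043,0.037,0],
    [-0.049,-0.043,0.055,0],
    [-0.049,-0.043,0.074,0],
    [-0.049,-0.043,0.092,0],
  ],
)

```text
clock: 20.2
tool_pos: [0.5675, -0.0746, 0.0647]
tcp_rot: [0.164, -3.136, -0.0]
wrist_force: [0.7, -0.7, 0.2]
width: 0.0003
finger_force: 0.0
```

```bash
python3 - <<'E'
from h import *
tq()
rows([wb(262,.027-.0133*(i+1)/5) for i in range(5)]+[wb(262-.6*(i+1)) for i in range(5)])
E
```

```text
t 20.2 pos [ 0.5675 -0.0746  0.0647] yaw -174.0 F [ 0.7 -0.7  0.2] T [ 0.06 -0.03  0.03] w 0.0 q6 -1.69 cmd [ 5.6870e-01 -7.4900e-02  6.6200e-02 -1.7413e+02]
torque on tool about stud: rxF -0.006 Tz 0.026 r 41.0 fix 301.0 wing~ 268.8
[[0.003, -0.0, 0.0, -0.0], [0.006, -0.001, 0.0, -0.0], [0.01, -0.002, 0.0, -0.0], [0.013, -0.002, 0.0, -0.0], [0.016, -0.003, 0.0, -0.0], [0.017, -0.003, 0.0, 0.006], [0.017, -0.003, 0.0, 0.013], [0.017, -0.003, 0.0, 0.02], [0.018, -0.004, 0.0, 0.026], [0.018, -0.004, 0.0, 0.033]]
```

Emit:
drive_tool(
  commands=[
    [0.003,0,0,0],
    [0.006,-0.001,0,0],
    [0.01,-0.002,0,0],
    [0.013,-0.002,0,0],
    [0.016,-0.003,0,0],
    [0.017,-0.003,0,0.006],
    [0.017,-0.003,0,0.013],
    [0.017,-0.003,0,0.02],
    [0.018,-0.004,0,0.026],
    [0.018,-0.004,0,0.033],
  ],
)

```text
clock: 21.2
tool_pos: [0.554, -0.0794, 0.0664]
tcp_rot: [0.081, -3.14, -0.0]
wrist_force: [1.0, -0.1, 0.9]
width: -0.0001
finger_force: 0.9
```

```bash
python3 - <<'E'
from h import *
tq()
rows([wb(259-1*(i+1)) for i in range(10)])
E
```

```text
t 21.2 pos [ 0.554  -0.0794  0.0664] yaw -177.1 F [ 1.  -0.1  0.9] T [-0.03 -0.59  0.04] w -0.0 q6 -1.74 cmd [ 5.547e-01 -7.960e-02  6.620e-02 -1.771e+02]
torque on tool about stud: rxF 0.027 Tz 0.037 r 34.7 fix 281.3 wing~ 249.1
[[0.001, -0.0, 0.0, 0.011], [0.001, -0.001, 0.0, 0.022], [0.002, -0.001, 0.0, 0.033], [0.003, -0.001, 0.0, 0.044], [0.003, -0.002, 0.0, 0.056], [0.004, -0.002, 0.0, 0.067], [0.005, -0.003, 0.0, 0.078], [0.005, -0.003, 0.0, 0.089], [0.006, -0.003, 0.0, 0.1], [0.007, -0.003, 0.0, 0.111]]
```

Emit:
drive_tool(
  commands=[
    [0.001,0,0,0.011],
    [0.001,-0.001,0,0.022],
    [0.002,-0.001,0,0.033],
    [0.003,-0.001,0,0.044],
    [0.003,-0.002,0,0.056],
    [0.004,-0.002,0,0.067],
    [0.005,-0.003,0,0.078],
    [0.005,-0.003,0,0.089],
    [0.006,-0.003,0,0.1],
    [0.007,-0.003,0,0.111],
  ],
)

```text
clock: 22.2
tool_pos: [0.5502, -0.0819, 0.0669]
tcp_rot: [0.193, 3.132, 0.001]
wrist_force: [9.8, -0.7, -1.8]
width: 0.0001
finger_force: 4.9
```

```bash
python3 - <<'E'
from h import *
tq()
rows([wb(249-1*(i+1)) for i in range(10)])
E
```

```text
t 22.2 pos [ 0.5502 -0.0819  0.0669] yaw 172.9 F [ 9.8 -0.7 -1.8] T [-0.52 -3.24  0.01] w 0.0 q6 -1.91 cmd [ 5.4920e-01 -8.2300e-02  6.6200e-02 -1.8709e+02]
torque on tool about stud: rxF 0.291 Tz 0.01 r 34.9 fix 273.8 wing~ 241.6
[[0.0, -0.001, 0.0, 0.011], [0.001, -0.001, 0.0, 0.022], [0.002, -0.002, 0.0, 0.033], [0.002, -0.002, 0.0, 0.045], [0.003, -0.002, 0.0, 0.056], [0.004, -0.003, 0.0, 0.067], [0.004, -0.003, 0.0, 0.078], [0.005, -0.003, 0.0, 0.089], [0.006, -0.004, 0.0, 0.1], [0.007, -0.004, 0.0, 0.111]]
```

It has bitten (about 0.29 N·m). Now small steps, watching the torque.

Emit:
drive_tool(
  commands=[
    [0,-0.001,0,0.011],
    [0.001,-0.001,0,0.022],
    [0.002,-0.002,0,0.033],
    [0.002,-0.002,0,0.045],
    [0.003,-0.002,0,0.056],
    [0.004,-0.003,0,0.067],
    [0.004,-0.003,0,0.078],
    [0.005,-0.003,0,0.089],
    [0.006,-0.004,0,0.1],
    [0.007,-0.004,0,0.111],
  ],
)

```text
clock: 23.2
tool_pos: [0.5445, -0.0842, 0.0668]
tcp_rot: [0.465, 3.103, 0.002]
wrist_force: [9.7, -1.8, -2.6]
width: -0.0001
finger_force: 5.1
```

```bash
python3 - <<'E'
from h import *
tq()
rows([wb(239-1*(i+1)) for i in range(10)])
E
```

```text
t 23.2 pos [ 0.5445 -0.0842  0.0668] yaw 162.9 F [ 9.7 -1.8 -2.6] T [-0.26 -3.53 -0.01] w -0.0 q6 -2.08 cmd [ 5.4320e-01 -8.4800e-02  6.6200e-02 -1.9708e+02]
torque on tool about stud: rxF 0.303 Tz -0.008 r 34.8 fix 263.6 wing~ 231.4
[[0.0, -0.0, 0.0, 0.011], [0.001, -0.001, 0.0, 0.022], [0.002, -0.001, 0.0, 0.034], [0.002, -0.002, 0.0, 0.045], [0.003, -0.002, 0.0, 0.056], [0.004, -0.002, 0.0, 0.067], [0.004, -0.003, 0.0, 0.078], [0.005, -0.003, 0.0, 0.089], [0.006, -0.003, 0.0, 0.1], [0.006, -0.004, 0.0, 0.111]]
```

Emit:
drive_tool(
  commands=[
    [0,0,0,0.011],
    [0.001,-0.001,0,0.022],
    [0.002,-0.001,0,0.034],
    [0.002,-0.002,0,0.045],
    [0.003,-0.002,0,0.056],
    [0.004,-0.002,0,0.067],
    [0.004,-0.003,0,0.078],
    [0.005,-0.003,0,0.089],
    [0.006,-0.003,0,0.1],
    [0.006,-0.004,0,0.111],
  ],
)

```text
clock: 24.2
tool_pos: [0.5391, -0.0858, 0.0668]
tcp_rot: [0.733, 3.05, 0.003]
wrist_force: [10.1, 1.8, -3.2]
width: 0.0002
finger_force: 4.7
```

```bash
python3 - <<'E'
from h import *
tq()
rows([wb(229-1.2*(i+1)) for i in range(10)])
E
```

```text
t 24.2 pos [ 0.5391 -0.0858  0.0668] yaw 153.0 F [10.1  1.8 -3.2] T [ 0.41 -3.75 -0.1 ] w 0.0 q6 -2.25 cmd [ 5.3770e-01 -8.6400e-02  6.6200e-02 -2.0707e+02]
torque on tool about stud: rxF 0.362 Tz -0.096 r 35.1 fix 254.4 wing~ 222.2
[[0.001, -0.0, 0.0, 0.014], [0.002, -0.001, 0.0, 0.027], [0.003, -0.001, 0.0, 0.04], [0.004, -0.001, 0.0, 0.054], [0.004, -0.002, 0.0, 0.067], [0.005, -0.002, 0.0, 0.08], [0.006, -0.003, 0.0, 0.094], [0.007, -0.003, 0.0, 0.107], [0.008, -0.003, 0.0, 0.12], [0.009, -0.004, 0.0, 0.134]]
```

Emit:
drive_tool(
  commands=[
    [0.001,0,0,0.014],
    [0.002,-0.001,0,0.027],
    [0.003,-0.001,0,0.04],
    [0.004,-0.001,0,0.054],
    [0.004,-0.002,0,0.067],
    [0.005,-0.002,0,0.08],
    [0.006,-0.003,0,0.094],
    [0.007,-0.003,0,0.107],
    [0.008,-0.003,0,0.12],
    [0.009,-0.004,0,0.134],
  ],
)

```text
clock: 25.2
tool_pos: [0.5315, -0.0859, 0.0669]
tcp_rot: [1.05, 2.955, 0.003]
wrist_force: [12.9, -2.0, -4.7]
width: -0.0001
finger_force: 5.6
```

```bash
python3 - <<'E'
from h import *
tq()
e=wb(217,.030);f=[*e[:2],.2,e[3]]
g=[*pol(.16,.03,217),.25,e[3]]
path([e,f,g],[5,8,7])
E
```

```text
t 25.2 pos [ 0.5315 -0.0859  0.0669] yaw 140.9 F [12.9 -2.  -4.7] T [-0.53 -4.45 -0.05] w -0.0 q6 -2.47 cmd [ 5.2980e-01 -8.6000e-02  6.6200e-02 -2.1913e+02]
torque on tool about stud: rxF 0.456 Tz -0.046 r 34.9 fix 242.0 wing~ 209.8
[[-0.004, 0.001, 0.0, -0.0], [-0.008, 0.002, 0.0, -0.0], [-0.012, 0.002, 0.0, -0.0], [-0.016, 0.003, 0.0, -0.0], [-0.02, 0.004, 0.0, -0.0], [-0.02, 0.004, -0.021, -0.0], [-0.02, 0.004, -0.042, -0.0], [-0.02, 0.004, -0.063, -0.0], [-0.02, 0.004, -0.084, -0.0], [-0.02, 0.004, -0.104, -0.0]]
[[-0.0, -0.0, -0.021, -0.0], [-0.0, -0.0, -0.042, -0.0], [-0.0, -0.0, -0.063, -0.0], [-0.004, -0.023, -0.072, -0.0], [-0.008, -0.045, -0.081, -0.0], [-0.012, -0.067, -0.09, -0.0], [-0.016, -0.09, -0.099, -0.0], [-0.02, -0.112, -0.108, -0.0], [-0.024, -0.135, -0.117, -0.0], [-0.028, -0.157, -0.126, -0.0]]
```

About 0.4 N·m and 0.56–0.69 rad past the bite, which is on target. Backing off.

Emit:
drive_tool(
  commands=[
    [-0.004,0.001,0,0],
    [-0.008,0.002,0,0],
    [-0.012,0.002,0,0],
    [-0.016,0.003,0,0],
    [-0.02,0.004,0,0],
    [-0.02,0.004,-0.021,0],
    [-0.02,0.004,-0.042,0],
    [-0.02,0.004,-0.063,0],
    [-0.02,0.004,-0.084,0],
    [-0.02,0.004,-0.104,0],
  ],
)

```text
clock: 26.2
tool_pos: [0.5437, -0.0935, 0.1505]
tcp_rot: [-1.05, -2.961, 0.0]
wrist_force: [0.5, 0.2, 0.1]
width: -0.0005
finger_force: 0.0
```

Emit:
drive_tool(
  commands=[
    [0,0,-0.021,0],
    [0,0,-0.042,0],
    [0,0,-0.063,0],
    [-0.004,-0.023,-0.072,0],
    [-0.008,-0.045,-0.081,0],
    [-0.012,-0.067,-0.09,0],
    [-0.016,-0.09,-0.099,0],
    [-0.02,-0.112,-0.108,0],
    [-0.024,-0.135,-0.117,0],
    [-0.028,-0.157,-0.126,0],
  ],
)

```text
clock: 27.2
tool_pos: [0.4806, -0.2068, 0.2506]
tcp_rot: [-1.051, -2.96, 0.0]
wrist_force: [0.2, -0.5, 0.7]
width: 0.0
finger_force: 0.0
```

```bash
python3 - <<'E'
from h import *
st()
im=snap("top","t3");im=im[165:270,190:305]
cv2.imwrite("pics/t3c.png",cv2.resize(im[:,:,::-1],None,fx=5,fy=5,interpolation=cv2.INTER_CUBIC))
E
```

```text
t 27.2 pos [ 0.4806 -0.2068  0.2506] yaw 140.9 F [ 0.2 -0.5  0.7] T [-0.02 -0.01 -0.04] w 0.0 q6 -2.23 cmd [ 4.8240e-01 -2.0520e-01  2.5020e-01 -2.1913e+02]
```

View pics/t3c.png

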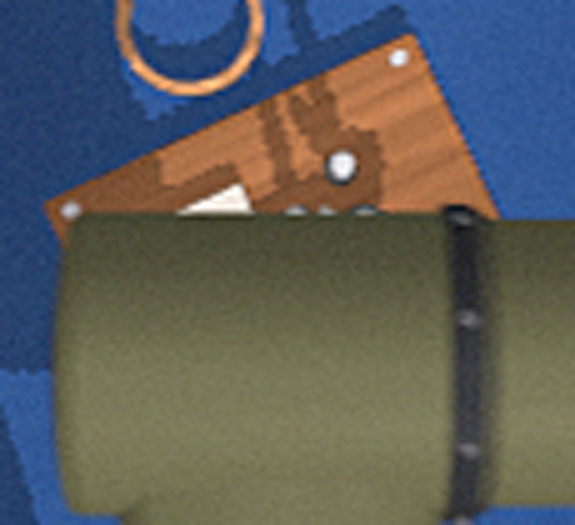

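The forearm covers the nut in the top view, so I'll check from the side camera.

```bash
python3 - <<'E'
from h import *
im=snap("side","s3")[175:275,170:290]
cv2.imwrite("pics/s3c.png",cv2.resize(im[:,:,::-1],None,fx=5,fy=5,interpolation=cv2.INTER_CUBIC))
print("expected home tip crop",(proj("side",[[*pol(.102,0,90),.053],[*pol(.102,0,94.5),.053]])-[170,175]+.4)*5)
E
```

```text
expected home tip crop [[237.77300396 113.61849075]
 [223.89435925 118.5219813 ]]
```

View pics/s3c.png

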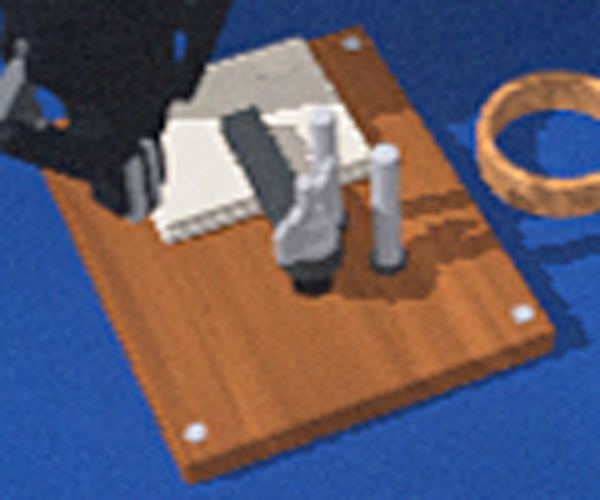

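The side crop shows the strap end at about (238,113), exactly the predicted home position. The nut is tight, the gripper is clear, and the tape is where it was. I'll hand in now.

```bash
python3 -c "
from cell import workorder
print(workorder.job_done())"
```

```text
the job is handed in; nothing more can be done
None
```

I handed the job in at about 27 s: the strap is home, the nut is firmly tight at about 0.4 N·m (estimated 0.55–0.7 rad past the bite), and the gripper is clear of everything; the hand-in returned no verdict.

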